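Turn the topping carousel to the square caddy

TASK

Push the round topping carousel on the bench around, with a fingertip against the pegs on its rim, until the small square steel caddy stands squarely in line with the wooden pointer tongue of the carousel's foot, then draw the finger away and leave it at rest. Push gently, either way round, and do not touch, shift or lift the four things standing on the carousel or disturb the things around it.

Things in the scene. Friction and masses are not known exactly. Their poses are not given: they have to be found in the camera images.
- foot: Fixed dark wooden foot: round block 190 mm across, 16 mm high, under the disc. Origin on the bench, on the disc's turning axis. A flat pointer tongue, 30 mm wide, 12 mm high, runs along its -x axis to a pointed tip 210 mm from the axis, so 74 mm of it show beyond the disc, roughly on the robot's side (turned up to 0.5 rad either way).
- disc: Brown wooden turntable with a cork mat, 272 mm across, turns both ways, over a full turn each; friction 0.2 N m (2 N at a peg) stops it at once. Origin on the axis at its underside, 18 mm above the bench; top face at 32 mm. Six upright steel pegs, 14 mm thick, 40 mm tall, stand 124 mm from the axis at 0, 60, ... 300 degrees from its x axis, fixed to it. The caddy stands on its -x axis.
- caddy: The only square thing on the disc: a steel lidded caddy, 53 mm by 53 mm, 51 mm high plus a small knob on the lid (60 mm in all), loose, 66 mm from the axis. Origin at the centre of its underside.
- dredger: Round steel flour dredger with a domed top, 55 mm across, 60 mm high, loose on the disc, 66 mm from the axis. Origin at the centre of its underside.
- ramekin: Small white open bowl, 62 mm across, 34 mm high, loose on the disc, 66 mm from the axis. Origin at the centre of its underside.
- jar: Round glass jar with a steel cap, 52 mm across, 55 mm high, loose on the disc, 66 mm from the axis. Origin at the centre of its underside.
- basket: Bystander: oval coiled proofing basket, about 260 mm by 140 mm, 75 mm high, loose on the bench to one side. Origin at the centre of its underside, x along its length.
- scraper: Bystander: bench scraper with a wooden grip lying flat, about 90 mm by 134 mm, 22 mm high, loose on the bench to the other side. Origin under the middle of the grip, the blade towards its +x.
Things that resemble listed ones, but are neither listed nor needed, are in the scene too. Leave any red look-alike of the caddy alone.

How it is judged:
By the outcome, as a careful person would: the job done as asked, in the order asked, and still so for the second after the job is handed in, with the robot touching nothing.
It also fails if it takes over 45 s, if anything falls off the work surface, if the arm or the gripper's body presses on something with over 40 N, if the wrist force passes 120 N, or if a joint passes its speed limit or range.

ROBOT

A 6-joint arm with a two-finger parallel gripper is mounted at the origin on the work surface. World frame = base frame: x ahead of the robot, y to its left, z up, the work surface at z = 0. Lengths are in m, angles in degrees, forces in N, time in s.
With the tool pointing down it reaches from about 0.425 to 1.125 m from the base axis. Payload 14.9 kg.
Tool frame: the origin (TCP) lies at the very end of the fingers, on their centre line; the grasp point (between the pads) lies arm.grip_depth behind it (arm.grip_depth is the distance from the TCP to the grasp point, in m); z points along the fingers, y is the direction in which the jaws open and shut (so a half turn about z gives the same grasp; the last joint's range is limited). The gripper opens to 91 mm and grips with 3 to 60 N. Pads are 32 mm wide; open, the fingers measure 118 mm over their backs; the gripper's body (76 mm by 178 mm) begins 60 mm behind the grasp point.
Start: joints at [66.102, 21.709, 99.362, -0, 58.929, -1.908], TCP at [0.262, 0.649, 0.214] pointing down, gripper open.
Joint ranges: [-158.91, 158.91], [-42.39, 125.64], [0.06, 152.35], [-60.88, 240.88], [17.5, 164.5], [-176.32, 176.32]. Speed limits (degrees/s): [108.29, 108.29, 136.94, 180, 180, 180].

INTERFACE

Orientations are given as a 3x3 rotation matrix whose columns are the frame's x, y, z axes.
In Python, from rig import arm gives the robot as it stands.
- The arm moves only by the tool drive_tool, never from a script. Its argument "deltas" is one flat list of numbers, 7 for each row, row after row: the shift along the tool's x, y, z normalised to -1 to 1, where 1 is 50 mm, then the turn, a rotation vector about the tool's x, y, z normalised to -1 to 1, where 1 is 0.12 rad, then the opening, from -1 (shut) to 1 (fully open). In form: [tx, ty, tz, rx, ry, rz, hand, tx, ty, tz, rx, ry, rz, hand, ...]. A call has 1 to 5 rows; each row shifts and turns the commanded pose from where the row before left it, along the tool's axes as they then stand; what a row does not reach is not made up. A row lasts 1/10 s, in which the tool goes at most 50 mm and 8.59 degrees, less where a joint would pass 70% of its speed; a pose out of reach is approached as far as the arm can. A call with a number of a shift or a turn outside -1 to 1 is refused whole. A call with a gripper value outside its range is refused whole. The fingers move at their own pace and stop on an object; "grip_force" is the grip in N (left out, the last holds). Time passes only in rows, so rows that do not move let the fingers close. It gives the time, the measured TCP pose, the force and the opening at its end, in the units of the state.
- arm.get_obs(): the state, without advancing time (a new reading comes with each control period).
- arm.read_camera(name): name is "scene" or "top" or "wrist"; returns the picture (384x512x3 uint8, blue, green, red); there is no depth.
- arm.camera_info(name): a dict with "intrinsics" (3x3 intrinsics, pixels), "view" (4x4, takes a point from world to camera coordinates). Camera axes: x right, y down, z forward; pixel columns grow to the right and rows downward; lengths in m; the calibration is good to about 2 mm. A picture is of the moment at which its call begins: read the wrist's pose just before it. camera_info takes no time and is no camera call; for the wrist camera it gives the pose at the moment of the call.
- arm.job_done(): hands the job in, once; it reports no verdict.
The state is a dict: "clock": time; "joint_positions": joint angles; "dq": joint speeds; "effort": joint torques, N m; "tool_pos": TCP position; "ee_rot": TCP orientation; "contact_force": force on the tool from outside, world axes, zero at the start; "wrist_torque": the same for the moment, N m; "gripper_width": opening from 0.0 (shut) to 1.0 (fully open).
Only numpy, scipy, OpenCV 4.12 (cv2) and the standard library are available. Lean on these libraries where they do the work, as an engineer would, in place of code of your own. Each camera call takes 0.05 s, during which the arm holds its last target. There are 200 camera calls.

## Working session

There is one attempt and no reset: what is moved stays moved. The work goes in short steps, Python scripts to look and compute and a tool call to move; the robot and the scene stay as the last step left them, time stands still between calls to the robot, and variables do not carry over. Pictures are saved under pics/ and viewed, about 8 in all and at most 12, crops included, and the job is handed in when it is done.

Besides the shell and the picture viewer there is one more tool, called after "Request:" as a command line: name --argument value ..., lists and objects as JSON in quotes. drive_tool: Moves the arm, as the interface text tells. Scaled input: -1 to 1 covers 50 mm each way for a shift and 0.12 rad each way for a turn. Its arguments: {"type":"object","properties":{"deltas":{"type":"array"},"grip_force":{"type":"number"}},"required":["deltas"]}

```bash
mkdir -p pics; ls; python3 - <<'E'
from rig import arm
import cv2,numpy as np
for n in("top","scene"):
    cv2.imwrite(f"pics/{n}0.png",arm.read_camera(n))
    i=arm.camera_info(n);print(n,np.round(i["intrinsics"],1).tolist(),np.round(i["view"],4).tolist())
o=arm.get_obs();print(o,arm.grip_depth)
E
```

```text
pics
top [[476.8, 0.0, 256.5], [0.0, 476.8, 205.8], [0.0, 0.0, 1.0]] [[-0.0079, -0.9999, -0.0142, 0.0155], [-0.9924, 0.0096, -0.1226, 0.4816], [0.1228, 0.0131, -0.9923, 1.2917], [0.0, 0.0, 0.0, 1.0]]
scene [[417.1, 0.0, 259.4], [0.0, 417.1, 191.2], [0.0, 0.0, 1.0]] [[-0.7558, 0.6547, -0.0136, 0.3516], [0.3585, 0.3963, -0.8453, -0.0965], [-0.548, -0.6437, -0.5342, 1.6648], [0.0, 0.0, 0.0, 1.0]]
{'clock': 0.1, 'joint_positions': array([ 6.61015821e+01,  2.17324526e+01,  9.93906434e+01,  1.04864684e-03,
        5.89277211e+01, -1.90851243e+00]), 'dq': array([ 0.08880457, -0.04149311, -0.20014616,  0.06521562, -0.01949316,
        0.00795498]), 'effort': array([ 1.47556202e-03, -7.65042973e+01, -4.35287905e+01,  6.52778638e-02,
        3.98541160e-02, -3.44096702e-05]), 'tool_pos': array([0.26198479, 0.6487711 , 0.21340516]), 'ee_rot': array([[-9.27246291e-01,  3.74451834e-01, -3.73640615e-04],
       [ 3.74452018e-01,  9.27245943e-01, -8.04535123e-04],
       [ 4.51970916e-05, -8.85912691e-04, -9.99999607e-01]]), 'contact_force': array([ 0.01874442, -0.70514769, -0.47366417]), 'wrist_torque': array([ 0.0097637 , -0.00899683, -0.02040948]), 'gripper_width': 1.0030942314330429} 0.0188
```

View pics/top0.png

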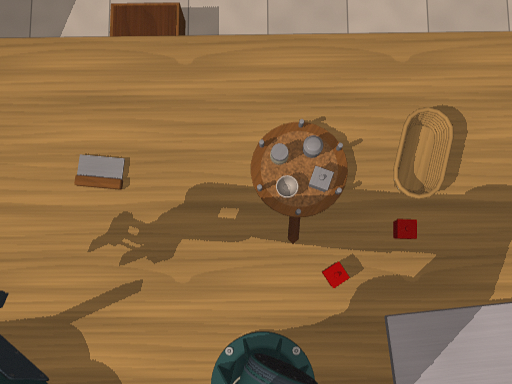

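View pics/scene0.png

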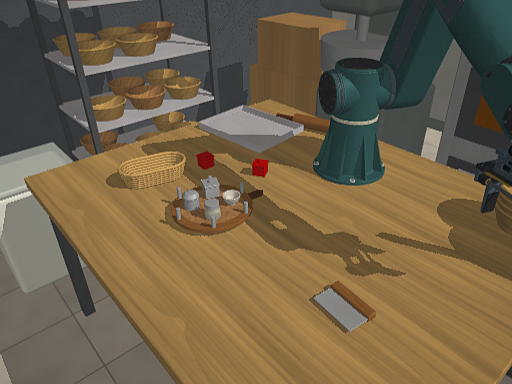

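The top view shows the carousel at about (299,169), with the tongue pointing down to (293,242). Candidates for the caddy:
- Grey square with a knob at (321,178)
- Round grey items at (279,153) and (312,146)
- White bowl at (287,187)
- Red cubes at (335,274) and (405,229), which are look-alikes off the disc

I choose the grey square at (321,178) and will check it in a crop.

```bash
cat > h.py <<'E'
from rig import arm
import cv2,numpy as np
def px2w(uv,z,n="top"):
    i=arm.camera_info(n);V=i["view"];R,t=V[:3,:3],V[:3,3]
    uv=np.atleast_2d(uv).astype(float)
    d=(R.T@np.linalg.inv(i["intrinsics"])@np.c_[uv,np.ones(len(uv))].T).T
    c=-R.T@t
    return (c+d*((z-c[2])/d[:,2])[:,None])[:,:2]
def w2px(p,n="top"):
    i=arm.camera_info(n);V=i["view"];q=i["intrinsics"]@(V[:3,:3]@np.asarray(p,float)+V[:3,3]);return q[:2]/q[2]
def measure(im):
    hsv=cv2.cvtColor(im,cv2.COLOR_BGR2HSV)
    m=((hsv[...,1]<60)&(hsv[...,2]>70)).astype(np.uint8)
    m[:,:235]=0;m[:,365:]=0;m[:105]=0;m[235:]=0
    n,l,s,c=cv2.connectedComponentsWithStats(m)
    return m,l,s,c
E
python3 - <<'E'
from h import *
im=cv2.imread("pics/top0.png")
m,l,s,c=measure(im)
for k in range(1,len(s)):
    if s[k,4]>5: print(k,s[k].tolist(),c[k].round(1),px2w(c[k],.06).round(3))
hsv=cv2.cvtColor(im,cv2.COLOR_BGR2HSV)
for p in [(293,230),(293,238),(280,235),(320,238)]: print(p,hsv[p[1],p[0]])
cr=cv2.resize(im[112:252,235:365],None,fx=4.2,fy=4.2,interpolation=cv2.INTER_CUBIC)
cv2.imwrite("pics/crop0.png",cr)
E
```

```text
1 [299, 119, 5, 8, 30] [300.8 122.4] [[ 0.709 -0.113]]
2 [303, 136, 20, 22, 342] [312.1 145.9] [[ 0.642 -0.143]]
3 [259, 140, 5, 7, 26] [260.8 142.6] [[ 0.653 -0.002]]
4 [271, 143, 17, 21, 284] [278.9 153.2] [[ 0.623 -0.052]]
5 [336, 143, 7, 7, 31] [339.2 145.9] [[ 0.641 -0.217]]
6 [309, 166, 25, 26, 424] [320.7 178.6] [[ 0.551 -0.164]]
7 [276, 175, 22, 22, 373] [286.7 185.9] [[ 0.532 -0.071]]
8 [257, 184, 5, 7, 25] [259. 187.] [[0.529 0.004]]
9 [335, 188, 7, 6, 30] [338.2 190.6] [[ 0.517 -0.211]]
10 [296, 209, 5, 5, 20] [298.1 211. ] [[ 0.463 -0.101]]
(293, 230) [ 11 158  58]
(293, 238) [ 12 163  64]
(280, 235) [ 17 138 111]
(320, 238) [ 17 144 113]
```

View pics/crop0.png

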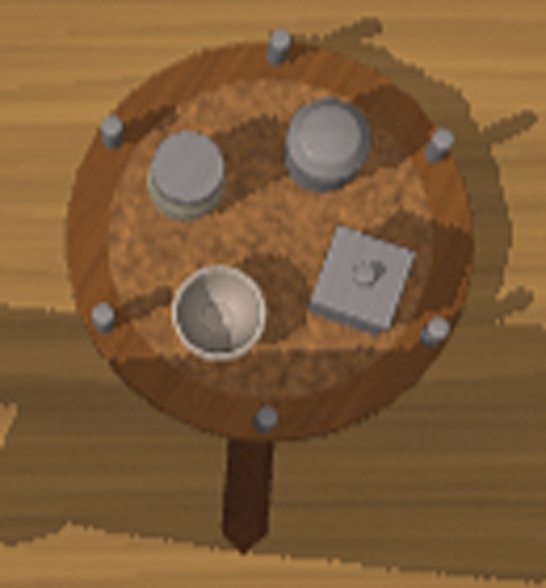

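```bash
cat >> h.py <<'E'
from scipy.optimize import least_squares
def pegfit(im,th0=None,c0=(.585,-.105)):
    m,l,s,c=measure(im)
    P=np.array([c[k] for k in range(1,len(s)) if 12<=s[k,4]<60])
    def assign(P,cen,h):
        return px2w(P,h)-cen
    def best(q):
        w=assign(P,q[:2],q[3]);a=np.arctan2(w[:,1],w[:,0])
        k=np.round((a-q[2])/(np.pi/3));t=q[2]+k*np.pi/3
        return (w-.124*np.c_[np.cos(t),np.sin(t)]).ravel()*1000
    w=assign(P,np.array(c0),.06);a=np.arctan2(w[:,1],w[:,0])
    th=np.angle(np.mean(np.exp(6j*a)))/6 if th0 is None else th0
    r=least_squares(best,[*c0,th,.06],loss="soft_l1")
    return r.x,r.fun,P
def tongue(im,cen):
    hsv=cv2.cvtColor(im,cv2.COLOR_BGR2HSV)
    m=((hsv[...,2]<85)&(hsv[...,0]<15)&(hsv[...,1]>140)).astype(np.uint8);m[:218]=0;m[260:]=0;m[:,:270]=0;m[:,320:]=0
    v,u=np.nonzero(m);w=px2w(np.c_[u,v],.011)
    d=w-cen; return m,u,v,w,np.degrees(np.arctan2(d[:,1].mean(),d[:,0].mean()))
def caddy(im,near):
    m,l,s,c=measure(im)
    k=1+np.argmin(np.where(s[1:,4]>200,np.hypot(*(c[1:]-near).T),1e9))
    return c[k],cv2.minAreaRect(cv2.findContours((l==k).astype(np.uint8),0,2)[0][0])
E
python3 - <<'E'
from h import *
im=cv2.imread("pics/top0.png")
q,f,P=pegfit(im);print(q,np.degrees(q[2]),f.reshape(-1,2).round(1).tolist())
m,u,v,w,a=tongue(im,q[:2]);print(len(u),u.min(),u.max(),v.min(),v.max(),w.min(0),a)
l=cv2.fitLine(w.astype(np.float32),2,0,.01,.01).ravel();print(l,np.degrees(np.arctan2(-l[1],-l[0])),np.linalg.norm(w-q[:2],axis=1).max())
c,r=caddy(im,(321,178));cw=px2w(c,.045)[0]-q[:2];print(c,r,cw,np.hypot(*cw),np.degrees(np.arctan2(cw[1],cw[0])))
E
```

```text
[ 0.58580611 -0.10696719 -0.05254131  0.05831605] -3.010395585887373 [[-0.2, 0.1], [0.2, 0.7], [-0.4, -0.1], [0.1, 0.2], [-0.5, -0.1], [1.1, -0.9]]
253 288 299 218 243 [ 0.37880829 -0.10700796] 174.55084002304025
[ 0.99498796 -0.099995    0.41673672 -0.09083906] 174.26111 0.2080087378109026
[320.66509434 178.57311321] ((320.6715393066406, 178.6532745361328), (19.479354858398438, 21.78611946105957), 19.983104705810547) [-0.0321383  -0.05909738] 0.06727087295379879 -118.53820113371123
```

```bash
cat > plan.py <<'E'
import sys
from h import *
from scipy.spatial.transform import Rotation as Ro
# goal: x y z heading-of-tool-y(deg) nrows
def plan(x,y,z,hd,n):
    o=arm.get_obs();p=np.array(o["tool_pos"]);R=np.array(o["ee_rot"])
    h=np.radians(hd);G=np.array([[-np.sin(h),np.cos(h),0],[np.cos(h),np.sin(h),0],[0,0,-1]]); 
    rv=Ro.from_matrix(R.T@G).as_rotvec()/n;d=(np.array([x,y,z])-p)/n
    for k in range(n):
        print(np.r_[R.T@d/.05,rv/.12].round(3).tolist()); R=R@Ro.from_rotvec(rv).as_matrix()
if __name__=="__main__":
    a=list(map(float,sys.argv[1:]));plan(*a[:4],int(a[4]))
E
python3 - <<'E'
from h import *
im=cv2.imread("pics/top0.png");q,f,P=pegfit(im)
for z in(.075,.083):
    cw=px2w(caddy(im,(321,178))[0],z)[0]-q[:2];print(np.hypot(*cw),np.degrees(np.arctan2(cw[1],cw[0])))
h=np.radians(102.5);G=np.array([[-np.sin(h),np.cos(h),0],[np.cos(h),np.sin(h),0],[0,0,-1]]);print(np.linalg.det(G))
E
python3 plan.py .55 .3 .2 85 12
```

```text
0.06692610935580962 -124.13959244899064
0.06694273323906115 -125.63839968914058
0.9999999999999999
[-0.663, -0.359, 0.023, -0.001, -0.0, -0.206]
[-0.654, -0.375, 0.023, -0.001, -0.0, -0.206]
[-0.644, -0.392, 0.023, -0.001, -0.0, -0.206]
[-0.634, -0.407, 0.023, -0.001, -0.0, -0.206]
[-0.624, -0.423, 0.023, -0.001, -0.0, -0.206]
[-0.613, -0.438, 0.023, -0.001, -0.0, -0.206]
[-0.602, -0.453, 0.023, -0.001, -0.0, -0.206]
[-0.591, -0.468, 0.022, -0.001, -0.0, -0.206]
[-0.579, -0.482, 0.022, -0.001, -0.0, -0.206]
[-0.567, -0.497, 0.022, -0.001, -0.0, -0.206]
[-0.555, -0.51, 0.022, -0.001, -0.0, -0.206]
[-0.542, -0.524, 0.022, -0.001, -0.0, -0.206]
```

Request:
drive_tool --deltas '[-0.66,-0.36,0.02,0,0,-0.2,-1,-0.65,-0.38,0.02,0,0,-0.2,-1,-0.64,-0.39,0.02,0,0,-0.2,-1,-0.63,-0.41,0.02,0,0,-0.2,-1,-0.62,-0.42,0.02,0,0,-0.2,-1]'

```text
clock: 0.6
tool_pos: [0.3816, 0.5023, 0.2086]
ee_rot: [[-0.966, 0.26, -0.0], [0.26, 0.966, -0.0], [0.0, -0.0, -1.0]]
contact_force: [0.5, -0.5, 0.1]
gripper_width: 0.594
```

Request:
drive_tool --deltas '[-0.61,-0.44,0.02,0,0,-0.2,-1,-0.6,-0.45,0.02,0,0,-0.2,-1,-0.59,-0.47,0.02,0,0,-0.2,-1,-0.58,-0.48,0.02,0,0,-0.2,-1,-0.57,-0.5,0.02,0,0,-0.2,-1]'

```text
clock: 1.1
tool_pos: [0.5007, 0.3564, 0.2037]
ee_rot: [[-0.99, 0.142, -0.0], [0.142, 0.99, -0.0], [0.0, -0.0, -1.0]]
contact_force: [-0.5, 0.1, 0.7]
gripper_width: 0.152
```

```bash
python3 plan.py .461 -.135 .16 102.5 15
```

```text
[-0.041, -0.656, 0.058, -0.0, -0.0, -0.201]
[-0.025, -0.657, 0.058, -0.0, -0.0, -0.201]
[-0.009, -0.657, 0.058, -0.0, -0.0, -0.201]
[0.007, -0.657, 0.058, -0.0, -0.0, -0.201]
[0.022, -0.657, 0.058, -0.0, -0.0, -0.201]
[0.038, -0.656, 0.058, -0.0, -0.0, -0.201]
[0.054, -0.655, 0.058, -0.0, -0.0, -0.201]
[0.07, -0.654, 0.058, -0.0, -0.0, -0.201]
[0.085, -0.652, 0.058, -0.0, -0.0, -0.201]
[0.101, -0.649, 0.058, -0.0, -0.0, -0.201]
[0.117, -0.647, 0.058, -0.0, -0.0, -0.201]
[0.132, -0.644, 0.058, -0.0, -0.0, -0.201]
[0.148, -0.641, 0.058, -0.0, -0.0, -0.201]
[0.163, -0.637, 0.058, -0.0, -0.0, -0.201]
[0.178, -0.633, 0.058, -0.0, -0.0, -0.201]
```

Request:
drive_tool --deltas '[-0.04,-0.66,0.06,0,0,-0.2,-1,-0.02,-0.66,0.06,0,0,-0.2,-1,-0.01,-0.66,0.06,0,0,-0.2,-1,0.01,-0.66,0.06,0,0,-0.2,-1,0.02,-0.66,0.06,0,0,-0.2,-1]'

```text
clock: 1.6
tool_pos: [0.4858, 0.192, 0.1886]
ee_rot: [[-1.0, 0.023, -0.0], [0.023, 1.0, -0.0], [0.0, -0.0, -1.0]]
contact_force: [0.2, -0.1, 1.0]
gripper_width: 0.007
```

Request:
drive_tool --deltas '[0.04,-0.66,0.06,0,0,-0.2,-1,0.05,-0.66,0.06,0,0,-0.2,-1,0.07,-0.65,0.06,0,0,-0.2,-1,0.08,-0.65,0.06,0,0,-0.2,-1,0.1,-0.65,0.06,0,0,-0.2,-1]'

```text
clock: 2.1
tool_pos: [0.4728, 0.0281, 0.1738]
ee_rot: [[-0.995, -0.097, -0.0], [-0.097, 0.995, -0.0], [0.0, -0.0, -1.0]]
contact_force: [1.0, -0.1, -0.2]
gripper_width: 0.003
```

Request:
drive_tool --deltas '[0.12,-0.65,0.06,0,0,-0.2,-1,0.13,-0.64,0.06,0,0,-0.2,-1,0.15,-0.64,0.06,0,0,-0.2,-1,0.16,-0.64,0.06,0,0,-0.2,-1,0.18,-0.63,0.06,0,0,-0.2,-1]'

```text
clock: 2.6
tool_pos: [0.4592, -0.1357, 0.1588]
ee_rot: [[-0.977, -0.215, -0.0], [-0.215, 0.977, 0.0], [0.0, 0.0, -1.0]]
contact_force: [0.5, -0.7, 0.3]
gripper_width: 0.002
```

```bash
python3 plan.py .461 -.135 .05 102.5 5; python3 -c "
from h import *
im=arm.read_camera('top');cv2.imwrite('pics/top1.png',cv2.resize(im[100:300,200:400],None,fx=3,fy=3))
print(arm.get_obs()['gripper_width'],px2w((335,274),.05),w2px((.461,-.135,.05)))"
```

```text
[-0.008, 0.001, 0.435, 0.0, -0.0, -0.002]
[-0.008, 0.001, 0.435, 0.0, -0.0, -0.002]
[-0.008, 0.001, 0.435, 0.0, -0.0, -0.002]
[-0.008, 0.001, 0.435, 0.0, -0.0, -0.002]
[-0.008, 0.001, 0.435, 0.0, -0.0, -0.002]
0.003815201310540993 [[ 0.29334897 -0.19740686]] [310.2779388  211.93080512]
```

Request:
drive_tool --deltas '[-0.01,0,0.44,0,0,0,-1,-0.01,0,0.44,0,0,0,-1,-0.01,0,0.44,0,0,0,-1,-0.01,0,0.44,0,0,0,-1,0,0,0.4,0,0,0,-1]'

```text
clock: 3.15
tool_pos: [0.4613, -0.1339, 0.0498]
ee_rot: [[-0.977, -0.214, -0.0], [-0.214, 0.977, 0.0], [0.0, 0.0, -1.0]]
contact_force: [0.3, 0.1, 1.5]
gripper_width: 0.007
```

Request:
drive_tool --deltas '[0,0.13,0,0,0,0.436,-1,0,0.13,0,0,0,0.436,-1,0,0.134,0,0,0,0.436,-1,-0.005,0.134,0,0,0,0.436,-1]'

```text
clock: 3.55
tool_pos: [0.4578, -0.1076, 0.0507]
ee_rot: [[-1.0, -0.005, -0.001], [-0.005, 1.0, 0.0], [0.001, 0.0, -1.0]]
contact_force: [-1.4, -2.3, -1.0]
gripper_width: 0.007
```

```bash
cat > chk.py <<'E'
import sys
from h import *
im=arm.read_camera('top');cv2.imwrite(f'pics/{sys.argv[1]}.png',cv2.resize(im[110:260,220:390],None,fx=4,fy=4))
q,f,P=pegfit(im);print(len(P),q.round(4),np.degrees(q[2]),np.abs(f).max())
C=np.array([.5858,-.1070]);o=arm.get_obs();d=o["tool_pos"][:2]-C
print("finger phi",np.degrees(np.arctan2(d[1],d[0])),"R",np.hypot(*d),"heading",np.degrees(np.arctan2(o["ee_rot"][1,1],o["ee_rot"][0,1])),o["tool_pos"],o["contact_force"].round(1))
E
python3 chk.py c1
```

```text
4 [ 0.5861 -0.107  -0.1218  0.0569] -6.979582008323391 0.15392605665198733
finger phi 179.98255396684505 R 0.12809549404398077 heading 90.09409364419139 [ 0.45770451 -0.106961    0.05068266] [ 0.1  0.5 -0.1]
```

View pics/c1.png

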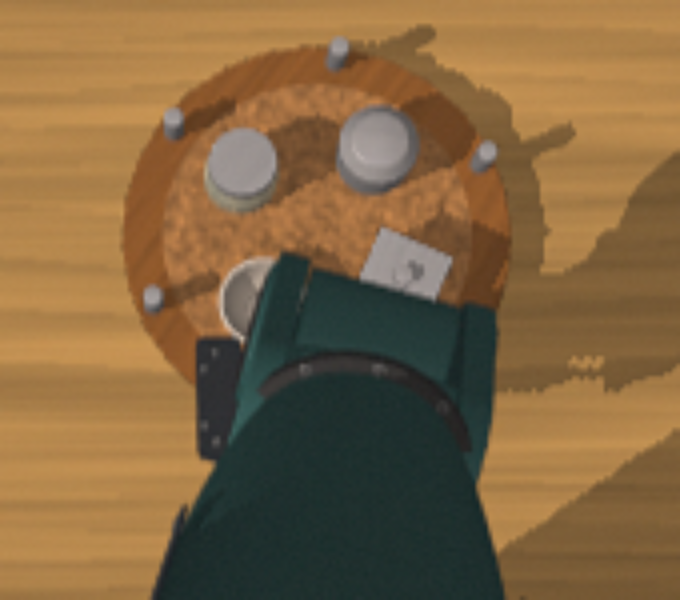

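The picture shows the arm over the robot-side rim. The disc has turned from -3.0° to -7.0° and the four items look undisturbed. It needs another 58.6° clockwise.

Request:
drive_tool --deltas '[-0.003,0.134,0,0,0,0.436,-1,-0.003,0.134,0,0,0,0.436,-1,-0.003,0.134,0,0,0,0.436,-1,-0.003,0.134,0,0,0,0.436,-1,-0.003,0.134,0,0,0,0.436,-1]'

```text
clock: 4.1
tool_pos: [0.4619, -0.0745, 0.0508]
ee_rot: [[-0.968, 0.253, -0.001], [0.253, 0.968, 0.0], [0.001, -0.0, -1.0]]
contact_force: [-0.9, -0.9, -0.6]
gripper_width: 0.002
```

Request:
drive_tool --deltas '[-0.003,0.134,0,0,0,0.436,-1,-0.003,0.134,0,0,0,0.436,-1,-0.003,0.134,0,0,0,0.436,-1,-0.003,0.134,0,0,0,0.436,-1,-0.003,0.134,0,0,0,0.436,-1]'

```text
clock: 4.6
tool_pos: [0.4742, -0.0435, 0.0508]
ee_rot: [[-0.869, 0.494, -0.001], [0.494, 0.869, 0.0], [0.001, -0.0, -1.0]]
contact_force: [-2.1, -0.9, 0.7]
gripper_width: 0.003
```

```bash
python3 chk.py c2
```

```text
5 [ 0.5854 -0.1075  0.4105  0.0597] 23.521441278872153 0.9053866869859484
finger phi 150.0306170712896 R 0.12808868186523403 heading 60.18363026986899 [ 0.47483774 -0.04301494  0.05084471] [0.  0.1 0.2]
```

Request:
drive_tool --deltas '[-0.003,0.134,0,0,0,0.436,-1,-0.003,0.134,0,0,0,0.436,-1,-0.003,0.134,0,0,0,0.436,-1,-0.003,0.134,0,0,0,0.436,-1]'

```text
clock: 5.05
tool_pos: [0.4897, -0.0218, 0.0507]
ee_rot: [[-0.748, 0.664, -0.001], [0.664, 0.748, 0.0], [0.001, -0.001, -1.0]]
contact_force: [-2.3, -0.4, 0.1]
gripper_width: 0.006
```

Request:
drive_tool --deltas '[-0.003,0.134,0,0,0,0.436,-1,-0.003,0.134,0,0,0,0.436,-1,-0.003,0.134,0,0,0,0.436,-1,-0.003,0.134,0,0,0,0.436,-1,-0.002,0.089,0,0,0,0.291,-1]'

```text
clock: 5.55
tool_pos: [0.5133, -0.0011, 0.0507]
ee_rot: [[-0.566, 0.825, -0.001], [0.825, 0.566, 0.0], [0.0, -0.001, -1.0]]
contact_force: [-1.0, -0.2, 0.0]
gripper_width: 0.006
```

```bash
python3 chk.py c3
```

```text
6 [ 0.5854 -0.1076 -0.0498  0.0575] -2.851689784337811 40.920901552154305
finger phi 124.14197498974919 R 0.1281174559433378 heading 34.34656024985793 [ 0.51389466 -0.00096367  0.05086657] [-0.1 -0.1  0.3]
```

View pics/c3.png

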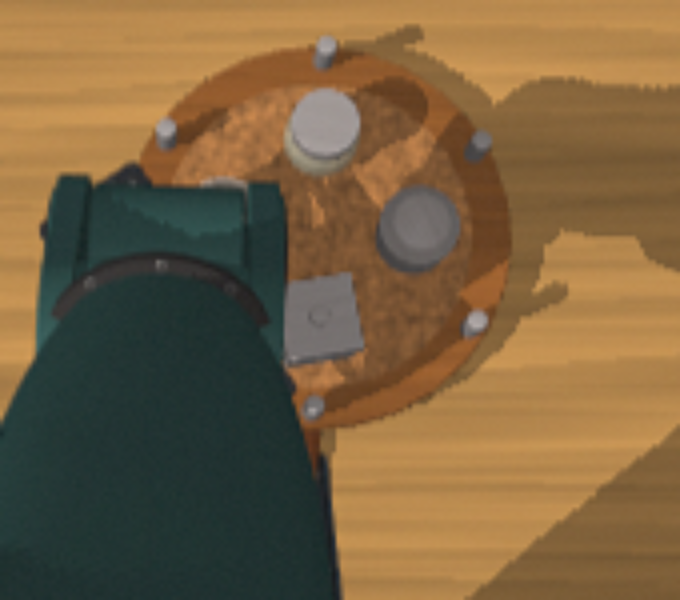

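The picture shows the caddy at crop (322,318), nearly above the tongue, with about 2.7° to go. All the items stand upright.

Request:
drive_tool --deltas '[-0.001,0.06,0,0,0,0.196,-1,-0.001,0.06,0,0,0,0.196,-1,0,0,0,0,0,0,-1,0,0,0,0,0,0,-1]'

```text
clock: 6.0
tool_pos: [0.5186, 0.002, 0.051]
ee_rot: [[-0.527, 0.85, 0.0], [0.85, 0.527, 0.0], [-0.0, 0.0, -1.0]]
contact_force: [0.7, 1.2, 0.3]
gripper_width: 0.004
```

```bash
python3 chk.py c4
```

```text
6 [ 0.5853 -0.1074 -0.1044  0.0568] -5.984027210774292 38.154347966994585
finger phi 121.65000601089616 R 0.12812154053541658 heading 31.774998837918766 [0.5185709  0.00206593 0.05099638] [-0.5  0.2 -0. ]
```

Request:
drive_tool --deltas '[0.05,-0.1,0,0,0,0,-1,0.1,-0.25,0,0,0,0,-1,0.3,-0.1,0,0,0,0,-1,0,0,-0.3,0,0,0,-1,0,0,-0.6,0,0,0,-1]'

```text
clock: 6.55
tool_pos: [0.4845, 0.01, 0.0947]
ee_rot: [[-0.526, 0.85, -0.004], [0.85, 0.526, 0.0], [0.002, -0.004, -1.0]]
contact_force: [1.0, -0.6, 1.7]
gripper_width: 0.008
```

Request:
drive_tool --deltas '[0,0,-0.8,0,0,0,-1,0,0,-0.8,0,0,0,-1,0.5,0,-0.5,0,0,0,-1,0.8,0,0,0,0,0,-1,0.8,0,0,0,0,0,-1]'

```text
clock: 7.05
tool_pos: [0.4308, 0.0997, 0.2015]
ee_rot: [[-0.525, 0.851, 0.002], [0.851, 0.525, 0.0], [-0.001, 0.002, -1.0]]
contact_force: [0.5, 0.1, -0.6]
gripper_width: 0.004
```

Request:
drive_tool --deltas '[0.8,0.4,0,0,0,0,-1,0.8,0.4,0,0,0,0,-1,0.8,0.4,0,0,0,0,-1,0.8,0.4,0,0,0,0,-1,0.8,0.4,0,0,0,0,-1]'

```text
clock: 7.55
tool_pos: [0.4101, 0.323, 0.2007]
ee_rot: [[-0.526, 0.85, -0.0], [0.85, 0.526, -0.0], [0.0, -0.0, -1.0]]
contact_force: [1.0, -0.7, 0.4]
gripper_width: 0.002
```

```bash
python3 chk.py c5; python3 - <<'E'
from h import *
im=arm.read_camera("top");q,f,P=pegfit(im);print(q,np.degrees(q[2]),np.abs(f).max())
m,u,v,w,a=tongue(im,q[:2]);l=cv2.fitLine(w.astype(np.float32),2,0,.01,.01).ravel()
print("tongue",len(u),a,np.degrees(np.arctan2(-l[1],-l[0])))
c,r=caddy(im,(300,190))
cw=px2w(c,.08)[0]-q[:2];print(c,r,cw,np.hypot(*cw),np.degrees(np.arctan2(cw[1],cw[0])))
b=px2w(cv2.boxPoints(r),.083);e=np.diff(np.r_[b,b[:1]],axis=0);print(np.degrees(np.arctan2(e[:,1],e[:,0])).round(1))
E
```

```text
6 [ 0.5854 -0.107  -0.102   0.0634] -5.846143242340826 1.165534367647136
finger phi 111.97321737809638 R 0.4688086195073195 heading 31.81554410616156 [0.4103844  0.32775383 0.20116187] [-1.  -1.8  1.3]
[ 0.58553563 -0.10705752 -0.10315929  0.06229636] -5.91059184232704 1.478444679439299
tongue 85 174.24308712579875 170.35728
[297.87153652 189.1813602 ] ((297.8658752441406, 189.29269409179688), (20.650697708129883, 19.767244338989258), 83.6598129272461) [-0.06632988  0.0068444 ] 0.06668207614166734 174.1086550490945
[ -84.2 -174.9   95.8    5.3]
```

View pics/c5.png

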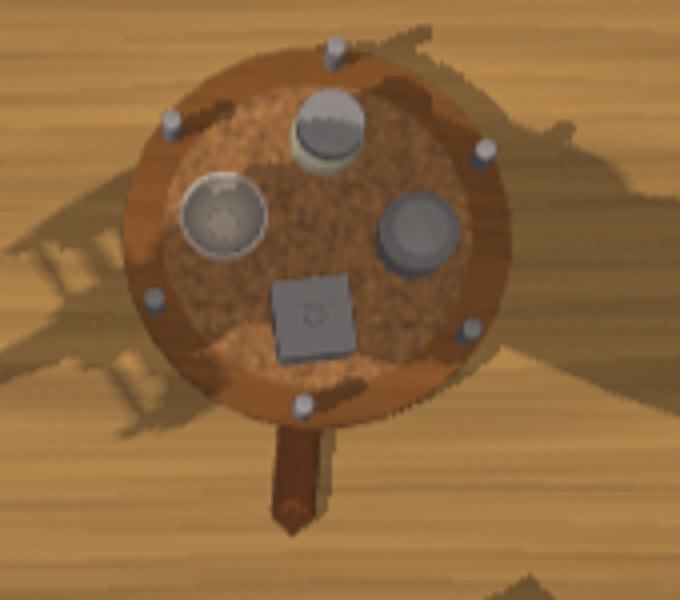

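The caddy is at 174.1° and the disc's -x axis at 174.1°. The tongue was at 174.3–174.5° in the clean first view. Everything is upright and the finger is well clear, so I am handing in.

```bash
python3 -c "
from rig import arm
print(arm.get_obs()['clock'],arm.job_done())"
```

```text
the job is handed in; nothing more can be done
7.65 None
```

I turned the carousel about 63° clockwise with the shut fingertip against one rim peg. I then backed the finger off, lifted it clear and handed the job in at 7.65 s.

- **Alignment:** in the last picture the caddy and the disc's caddy axis both measure 174.1°. The tongue measured 174.3–174.5° in the first picture, so they agree within about half a degree.
- **Things on the carousel:** all four stand upright in their places, and the contact forces reported after each move stayed around 3 N or less.
- **Check that disagreed:** in the last picture the tongue was half in sun, so only part of it was detected. Its fitted line gave 170.4°, which I discarded because the same picture's centroid gave 174.2°.
- **Not checked:** I did not re-measure the basket and scraper afterwards. The arm's path did not come near them.

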